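# Load a sample cassette into the grain reader

### The job

Take the sample cassette with the orange fin out of its cradle, lay it on the reader's loading ledge with its nose just inside the mouth and let go of it. Then take it again by its tail end and slide it into the slot until you feel it seat against the hidden back stop, without pressing on the stop harder than 40 N, and leave it there. Leave the green-finned cassette and the other things on the table alone.

Things in the scene. Friction and masses are not known exactly. Their poses are not given: they have to be found in the camera images.
- cassette_a: Sample cassette with an ORANGE fin: flat grey box 120 long (x) x 56 wide (y) x 28 high, white panel on top, about 0.24 kg. Origin: centre of the underside of the grey box; +x points to its nose (front end), the fin is at the tail. It starts level in a cradle, underside 8 mm above the table; there it can be gripped across its 56 mm width, but not by the fin.
- cassette_a_nose (a point): Middle of the lower edge of the orange-finned cassette's nose (60 mm ahead of its origin, at the underside).
- cassette_a_fin (a point): Grip point in the orange fin, 87 mm behind the cassette's origin, 34 mm above the underside. The fin stands upright: 14 thick (y), 36 long (x = -105 to -69 mm), from the underside up to 46 mm.
- cassette_b: The same cassette with a GREEN fin, lying in the other cradle. Leave it alone.
- cradle_a: Black fixed cradle of the orange-finned cassette: base 176 x 64 x 8 mm, same origin in plan and axes as the cassette. Two cheeks 40 x 14 mm, rising to 52 mm above the table, stand 5 mm either side of the fin, so the fin cannot be gripped there; an 8 mm lip in front of the nose. The cassette lifts straight up out of it.
- cradle_b: The same cradle, holding the green-finned cassette.
- reader: Fixed grain reader. Origin: middle of the slot's mouth, at table level; +x is the push direction. A flat grey ledge, 96 wide, from x = -110 mm to the mouth, top 16 mm above the table, flush with the slot's floor. The blue slot cover runs x = 0 to 150 mm, 96 wide, top 56 mm above the table; behind it stands the white housing, 240 wide, 150 high.
- reader_mouth (a point): Middle of the mouth at the slot's floor, 16 mm above reader's origin, same axes. The slot is 59 wide and 31 high inside (1.5 mm play each side of the cassette); two black lead-in flares, 20 mm high and 4 thick, widen it to about 72 mm over the 14 mm before the mouth.
- stop: Rubber-faced back stop inside the slot, out of sight under the cover, set somewhere from 104 to 118 mm behind the mouth. Origin: on its face at the slot's floor, mid-width; +x is the push direction. A seated cassette has its nose against this face; its fin and 2 to 16 mm of its grey box stay outside the mouth.
- jar: Amber glass jar with brass lid, 70 mm across, 85 high. Bystander.
- tray_1: Empty cardboard sample tray, 160 x 95 x 42. Bystander.
- tray_2: Empty cardboard sample tray, 160 x 95 x 42. Bystander.
- scoop: Aluminium hand scoop with black handle, 190 long. Bystander.
- brush: Bench brush. Bystander.

How it is judged:
On the way, in this order (a step that is already met when the one before it is completed fails the run):
1. The orange-finned cassette lies level on the ledge with its nose 8 to 50 mm inside the reader's mouth, let go by the gripper for a moment (0.2 s) (x of cassette_a_nose in the frame of reader between 0.008 and 0.05 m and z of cassette_a_nose in the frame of reader below 0.019 m and angle between cassette_a's own z axis and vertical below 0.06 rad and contact force between the fingers and cassette_a below 0.05 N), for 0.2 s.
2. The cassette's nose is within 3 mm of the back stop and has been pressed against it with at least 3 N (x of cassette_a_nose in the frame of stop above -0.003 m and contact force between cassette_a and stop above 3 N).
At the end, for the whole second after the job is handed in: The orange-finned cassette is fully home in the reader's slot: its nose within 3 mm of the hidden back stop, lying flat and straight (within 0.06 rad), released and at rest; the green-finned cassette is within 15 mm and the jar, trays, scoop and brush are within 30 mm of where they began (x of cassette_a_nose in the frame of stop above -0.003 m and z of cassette_a_nose in the frame of stop below 0.004 m and y of cassette_a_nose in the frame of reader between -0.005 and 0.005 m and angle between the x axis of cassette_a and the x axis of reader, either way round below 0.06 rad and angle between cassette_a's own z axis and vertical below 0.06 rad and linear speed of cassette_a below 0.01 m/s and distance of cassette_b from where it was at the start of the episode below 0.015 m and distance of each of jar, tray_1, tray_2, scoop, brush from where it was at the start of the episode below 0.03 m); the robot touches nothing.
It fails at once if The cassette is pressed against the back stop with more than 40 N (contact force between cassette_a and stop above 40 N).
It fails at once if The green-finned cassette is moved more than 15 mm (distance of cassette_b from where it was at the start of the episode above 0.015 m).
It fails at once if The jar, a tray, the scoop or the brush is moved more than 30 mm (distance of any of jar, tray_1, tray_2, scoop, brush from where it was at the start of the episode above 0.03 m).
It also fails if it takes over 58 s, if anything falls off the work surface, if the arm or the gripper's body presses on something with over 40 N, if the wrist force passes 120 N, or if a joint passes its speed limit or range.

### The arm

A 6-joint arm with a two-finger parallel gripper is mounted at the origin on the work surface. World frame = base frame: x ahead of the robot, y to its left, z up, the work surface at z = 0. Lengths are in m, angles in rad, forces in N, time in s.
With the tool pointing down it reaches from about 0.375 to 0.9 m from the base axis. Payload 3.1 kg.
Tool frame: the origin (TCP) lies at the very end of the fingers, on their centre line; the grasp point (between the pads) lies 19 mm behind it; z points along the fingers, y is the line along which they close (so a half turn about z gives the same grasp; the last joint's range is limited). The gripper opens to 85 mm and grips with 20 to 120 N. Pads are 22 mm wide; open, the fingers measure 114 mm over their backs; the gripper's body (76 mm by 85 mm) begins 54 mm behind the grasp point. The pads swing forward as they close: fully open they stand 13 mm farther back than shut.
Start: joints at [1.038, 0.527, 1.433, -0, 1.181, -0.178], TCP at [0.217, 0.586, 0.231] pointing down, gripper open.
Joint ranges: [-3.08, 3.08], [-0.75, 2.2], [0.22, 2.44], [-1.43, 4.57], [0, 2.65], [-2.85, 2.85]. Speed limits (rad/s): [2.79, 2.79, 3.14, 3.14, 3.14, 3.14].

### API

Orientations are given as a unit quaternion [x, y, z, w].
In Python, from station import telemetry, snapshot, ticket gives the robot as it stands.
- The arm moves only by the tool move_arm, never from a script. Its argument "commands" is text: rows parted by semicolons, each of 7 numbers parted by spaces: the shift along the tool's x, y, z in mm, then the turn, a rotation vector about the tool's x, y, z in degrees, then the opening, from -1 (shut) to 1 (fully open). A call has exactly 5 rows; each row is the pose to reach, as a shift and turn from the pose commanded when the call began, along the tool's axes at that moment; what a row does not reach only later rows make up. A row lasts 1/8 s, in which the tool goes at most 62.5 mm and 10.7 degrees, less where a joint would pass 70% of its speed; a pose out of reach is approached as far as the arm can. A call with a gripper value outside its range is refused whole. The fingers move at their own pace and stop on an object; "grip_force" is the grip in N (left out, the last holds). Time passes only in rows, so rows that repeat a pose let the fingers close, or fill a call up. It gives the time, the measured TCP pose, the force, the opening and the grip force at its end, in the units of the state.
- telemetry.sense(): the state, without advancing time (a new reading comes with each control period).
- snapshot(name): name is "side" or "top" or "wrist"; returns a dict with "image" (480x640x3 uint8, red, green, blue), "fx", "fy", "cx", "cy" (pixels), "pose" (4x4, takes a point from camera to world coordinates). Camera axes: x right, y down, z forward; pixel columns grow to the right and rows downward; lengths in m; the calibration is good to about 2 mm. The wrist camera is an equidistant fisheye: a pixel r from the principal point sees the ray r / f radians off the axis. A picture is of the moment at which its call begins. There is no depth.
- ticket.sign_off(): hands the job in; it is judged then, once.
The state is a dict: "t": time; "q": joint angles; "qd": joint speeds; "tau": joint torques, N m; "tcp_pos": TCP position; "tool_rot": TCP orientation; "force": force on the tool from outside, world axes, zero at the start; "ft_torque": the same for the moment, N m; "finger_gap": opening from 0.0 (shut) to 1.0 (fully open); "gripper_force": force on a finger pad.
Only numpy, scipy, OpenCV 4.12 (cv2) and the standard library are available. Lean on these libraries where they do the work, as an engineer would, in place of code of your own. Each camera call takes 0.05 s, during which the arm holds its last target. There are 200 camera calls.

## Working session

There is one attempt and no reset: what is moved stays moved. The work goes in short steps, Python scripts to look and compute and a tool call to move; the robot and the scene stay as the last step left them, time stands still between calls to the robot, and variables do not carry over. Pictures are saved under pics/ and viewed, at most 10 in all, crops included, and the job is handed in when it is done.

Besides the shell and the picture viewer there is one more tool, called after "Emit:" as a command line: name --argument value ..., lists and objects as JSON in quotes. move_arm: Moves the arm, as the interface text tells. Its arguments: {"type":"object","properties":{"commands":{"type":"string"},"grip_force":{"type":"number"}},"required":["commands"]}

```bash
mkdir -p pics
python3 - <<'E'
from station import telemetry, snapshot
import cv2,pickle,numpy as np
d={}
for n in("top","side"):
    s=snapshot(n);d[n]=s;cv2.imwrite(f"pics/{n}0.png",s["image"][:,:,::-1]);print(n,s["fx"],s["cx"],s["cy"],np.round(s["pose"],3).tolist())
pickle.dump(d,open("d0.pkl","wb"));s=telemetry.sense();print(s)
E
```

```text
top 482.7406797233789 311.6159498853102 244.35264058887662 [[-0.083, -0.977, 0.198, 0.321], [-0.997, 0.083, -0.012, -0.059], [-0.005, -0.198, -0.98, 1.208], [0.0, 0.0, 0.0, 1.0]]
side 497.46792964455085 321.24331020020236 235.57655885365418 [[0.989, -0.101, 0.105, 0.43], [-0.145, -0.607, 0.781, -1.012], [-0.015, -0.788, -0.615, 0.805], [0.0, 0.0, 0.0, 1.0]]
{'t': 0.1, 'q': array([ 1.03752519e+00,  5.28377852e-01,  1.43380580e+00,  3.21102818e-06,
        1.18138431e+00, -1.78486281e-01]), 'qd': array([ 0.00111976, -0.00263438, -0.00171643, -0.00092939, -0.00133519,
        0.00124171]), 'tau': array([ 5.65660157e-04, -4.43307853e+01, -1.78588897e+01, -1.69621248e-04,
        3.85206207e-03,  2.38007357e-05]), 'tcp_pos': array([0.21674291, 0.58551593, 0.23041855]), 'tool_rot': array([ 1.76464038e-01,  9.84306592e-01, -9.25251426e-04, -3.45504466e-04]), 'force': array([ 1.2030277 , -0.59120657, -0.65107011]), 'ft_torque': array([-0.03432073,  0.04506648, -0.00417763]), 'gripper_force': 0.0, 'finger_gap': 0.9978502146204815}
```

View pics/top0.png

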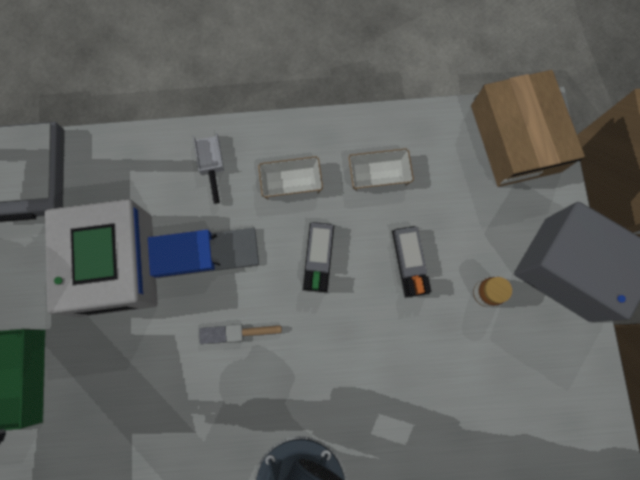

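View pics/side0.png

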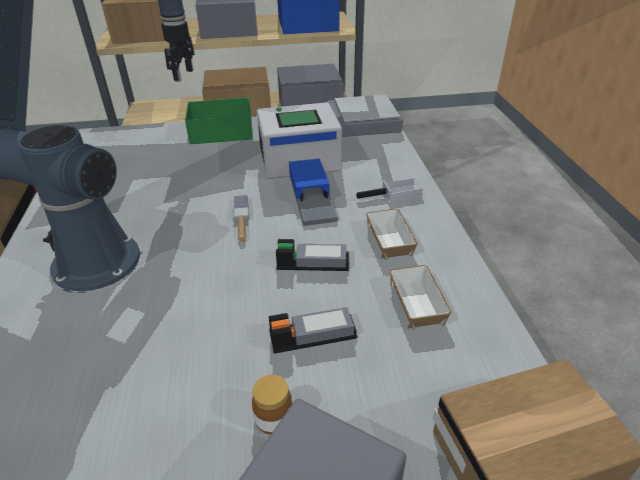

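The top view shows the orange cassette with its panel at about (411,250) and fin at (418,286), and its nose pointing up in the image (+x world). The reader's mouth is at about (212,250), with the push direction to image left (+y world). The green cassette is at (318,255) and the jar at (494,291). The side view agrees, with the orange fin at (281,325) and the blue cover at (309,178). Next I'll make enlarged crops.

```bash
cat > h.py <<'E'
import numpy as np,cv2
def cast(s,uv,z):
    uv=np.atleast_2d(uv).astype(float);P=s["pose"]
    r=np.c_[(uv[:,0]-s["cx"])/s["fx"],(uv[:,1]-s["cy"])/s["fy"],np.ones(len(uv))]@P[:3,:3].T
    return P[:3,3]+r*((z-P[2,3])/r[:,2])[:,None]
def rect(s,m,z):
    c=max(cv2.findContours(m.astype(np.uint8),0,2)[0],key=cv2.contourArea)[:,0]
    w=cast(s,c,z)[:,:2]*1000
    return cv2.minAreaRect(w.astype(np.float32)),c.min(0),c.max(0)
E
python3 - <<'E'
import pickle,cv2,numpy as np
from h import *
d=pickle.load(open("d0.pkl","rb"))
def crop(n,x,y,w,h,k):return cv2.resize(d[n]["image"][y:y+h,x:x+w],None,fx=k,fy=k,interpolation=2)
a=np.hstack([crop("top",140,215,130,75,3),crop("top",370,215,130,75,3)])
b=np.hstack([crop("side",265,145,130,90,3),crop("side",255,295,130,90,3)])
cv2.imwrite("pics/c0.png",np.vstack([a,b])[:,:,::-1])
for n in d:
    s=d[n];hsv=cv2.cvtColor(s["image"],cv2.COLOR_RGB2HSV);H,S,V=[hsv[...,i].astype(int) for i in range(3)]
    roi=np.zeros(H.shape,bool)
    if n=="top":roi[215:310,140:450]=1
    else: roi[150:370,250:365]=1
    blue=roi&(H>105)&(H<130)&(S>150)
    if n=="top": blue[:,:146]=0
    for t in(60,100,120,140):print(n,"blue",t,(blue&(V>t)).sum(),rect(s,blue&(V>t),.056))
    org=roi&(H<18)&(S>150)&(V>90);
    for t in(90,150,200):print(n,"org",t,rect(s,org&(V>t),.054))
    wh=roi&(V>165)&(S<40)
    if n=="top":wh[:,:385]=0
    else:wh[:300]=0
    print(n,"white",rect(s,wh,.036))
E
```

```text
top blue 60 2375 (((559.878662109375, 247.083251953125), (97.49016571044922, 151.46456909179688), 2.8206140995025635), array([149, 231], dtype=int32), array([213, 275], dtype=int32))
top blue 100 471 (((564.8939208984375, 192.24288940429688), (93.10051727294922, 31.749473571777344), 3.71047306060791), array([195, 231], dtype=int32), array([210, 268], dtype=int32))
top blue 120 326 (((565.830810546875, 191.3534393310547), (88.46862030029297, 22.67474365234375), 2.747354745864868), array([198, 231], dtype=int32), array([209, 266], dtype=int32))Traceback (most recent call last):
  File "<stdin>", line 15, in <module>
  File "h.py", line 7, in rect
    c=max(cv2.findContours(m.astype(np.uint8),0,2)[0],key=cv2.contourArea)[:,0]
      ~~~^^^^^^^^^^^^^^^^^^^^^^^^^^^^^^^^^^^^^^^^^^^^^^^^^^^^^^^^^^^^^^^^^
ValueError: max() iterable argument is empty
```

View pics/c0.png

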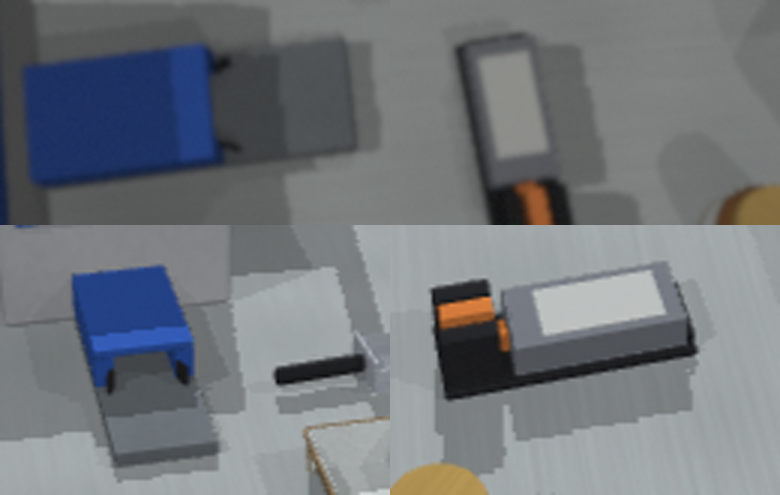

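The crops show the blue cover's top face clearly (long axis slightly tilted from +y), with black flares at the mouth. The orange fin sits between the black cheeks and the white panel is clear.

Run:
```python
import pickle,cv2,numpy as np
from h import *
d=pickle.load(open("d0.pkl","rb"))
for n in d:
    s=d[n];hsv=cv2.cvtColor(s["image"],cv2.COLOR_RGB2HSV);H,S,V=[hsv[...,i].astype(int) for i in range(3)]
    roi=np.zeros(H.shape,bool)
    if n=="top":roi[215:310,140:450]=1
    else: roi[150:370,250:365]=1
    blue=roi&(H>105)&(H<130)&(S>120)
    if n=="top": blue[:,:146]=0
    for t in(40,60,80):print(n,"blue",t,(blue&(V>t)).sum(),rect(s,blue&(V>t),.056))
    org=roi&(H<18)&(S>150)
    if n=="top":org[:,:390]=0
    else:org[:300]=0
    for t in(60,100,150):print(n,"org",t,rect(s,org&(V>t),.054))
    wh=roi&(S<35)
    if n=="top":wh[:,:390]=0;wh[275:]=0;wh[:,430:]=0;print(V[245,395:430].tolist(),V[220:275,410].tolist())
    else:wh[:310]=0
    for t in(130,150,175,190):
        m=wh&(V>t)
        m=(cv2.connectedComponents(m.astype(np.uint8))[1])
        q=(250,411) if n=="top" else (322,325)
        print(n,"white",t,rect(s,m==m[q],.037))
```

```text
top blue 40 2497 (((559.9409790039062, 247.1358642578125), (99.96550750732422, 154.50082397460938), 2.7187981605529785), array([148, 230], dtype=int32), array([213, 276], dtype=int32))
top blue 60 2491 (((559.8242797851562, 247.764404296875), (99.93273162841797, 153.28677368164062), 2.8210744857788086), array([148, 230], dtype=int32), array([213, 276], dtype=int32))
top blue 80 2358 (((561.9229736328125, 249.54360961914062), (96.41717529296875, 149.69326782226562), 2.4099292755126953), array([148, 230], dtype=int32), array([211, 275], dtype=int32))
top org 60 (((435.5303039550781, -320.1584777832031), (43.838279724121094, 22.65234375), 8.853326797485352), array([412, 276], dtype=int32), array([424, 293], dtype=int32))
top org 100 (((436.7383117675781, -320.2401123046875), (41.69261169433594, 17.846038818359375), 10.005674362182617), array([413, 276], dtype=int32), array([423, 292], dtype=int32))
top org 150 (((435.0407409667969, -321.1191711425781), (27.43396759033203, 7.579159736633301), 3.9973080158233643), array([417, 279], dtype=int32), array([421, 290], dtype=int32))
[49, 50, 65
[... 2248 characters left out ...]
16699219, -357.87542724609375), (150.75389099121094, 240.50645446777344), 80.846435546875), array([250, 310], dtype=int32), array([364, 369], dtype=int32))
side white 150 (((526.2012329101562, -317.5525207519531), (86.2365951538086, 42.85557556152344), 4.114874839782715), array([302, 310], dtype=int32), array([346, 331], dtype=int32))
side white 175 (((526.6244506835938, -317.3746032714844), (83.46345520019531, 40.3792724609375), 4.152441024780273), array([303, 310], dtype=int32), array([346, 330], dtype=int32))
side white 190 (((525.731689453125, -318.40411376953125), (81.43406677246094, 37.433250427246094), 3.981718063354492), array([303, 311], dtype=int32), array([344, 330], dtype=int32))
```

Emit:
move_arm --commands "-52 -33 -4 0 0 10.5 1; -104 -66 -8 0 0 21 1; -156 -99 -12 0 0 31.5 1; -208 -132 -16 0 0 42 1; -260 -165 -20 0 0 52 1"

```text
t: 0.72
tcp_pos: [0.4043, 0.3393, 0.2512]
tool_rot: [0.592, 0.806, -0.0, -0.0]
force: [0.8, 0.3, 0.3]
finger_gap: 1.001
gripper_force: 0.0
```

```bash
cat >> h.py <<'E'
def go(p,yaw,cur=None):
    from station import telemetry
    from scipy.spatial.transform import Rotation as R
    s=telemetry.sense();c=R.from_quat(s["tool_rot"])
    y=np.radians(yaw);t=R.from_matrix(np.array([[np.cos(y),np.sin(y),0],[np.sin(y),-np.cos(y),0],[0,0,-1]]))
    print("t",round(s["t"],2),"tcp",np.round(s["tcp_pos"]*1000,1),"gap",round(s["finger_gap"],3),"F",np.round(s["force"],1),"gf",round(s["gripper_force"],1))
    print("shift",np.round(c.inv().apply(np.array(p)-s["tcp_pos"]*1000),1),"turn",np.round((c.inv()*t).as_rotvec(degrees=True),1))
E
python3 -c "
from h import go
go([512.5,-318.2,200],4.2)"
```

```text
t 0.72 tcp [404.3 339.3 251.2] gap 1.001 F [0.8 0.3 0.3] gf 0.0
shift [-659.8  -92.8   51.2] turn [ -0.    0.  103.2]
```

Emit:
move_arm --commands "-60 -8 0 0 0 10 1; -120 -17 0 0 0 20 1; -180 -25 0 0 0 30 1; -240 -34 0 0 0 40 1; -300 -42 0 0 0 50 1"

```text
t: 1.35
tcp_pos: [0.4545, 0.0406, 0.2512]
tool_rot: [0.877, 0.48, 0.0, -0.0]
force: [0.0, 0.1, -0.5]
finger_gap: 1.003
gripper_force: 0.0
```

```bash
python3 -c "
from h import go
go([512.5,-318.2,200],4.2)"
```

```text
t 1.35 tcp [454.5  40.6 251.2] gap 1.003 F [ 0.   0.1 -0.5] gf 0.0
shift [-270.7  242.5   51.2] turn [-0.  -0.  53.1]
```

Emit:
move_arm --commands "-44 39 8 0 0 10.6 1; -88 78 16 0 0 21.2 1; -132 117 24 0 0 31.8 1; -176 156 34 0 0 42.4 1; -220 196 42 0 0 53 1"

```text
t: 1.98
tcp_pos: [0.5023, -0.25, 0.2085]
tool_rot: [0.999, 0.037, -0.0, -0.0]
force: [1.2, -1.2, 0.4]
finger_gap: 1.002
gripper_force: 0.0
```

```bash
python3 -c "
from h import go
go([512.5,-318.2,200],4.2)"
```

```text
t 1.98 tcp [ 502.3 -250.   208.5] gap 1.002 F [ 1.2 -1.2  0.4] gf 0.0
shift [ 5.1 68.8  8.5] turn [-0.1  0.   0.1]
```

Emit:
move_arm --commands "2 34 4 0 0 0 1; 5 69 8 0 0 0 1; 5 69 8 0 0 0 1; 5 69 8 0 0 0 1; 5 69 8 0 0 0 1"

```text
t: 2.6
tcp_pos: [0.5129, -0.3153, 0.2013]
tool_rot: [0.999, 0.041, -0.0, -0.0]
force: [-0.3, -0.2, -0.2]
finger_gap: 1.001
gripper_force: 0.0
```

Run:
```python
from h import *;from station import snapshot
import cv2,pickle
go([512.5,-318.2,200],4.2)
s=snapshot("wrist");pickle.dump(s,open("w1.pkl","wb"));cv2.imwrite("pics/w1.png",s["image"][:,:,::-1]);print(s["fx"],s["cx"],s["cy"],np.round(s["pose"],3).tolist())
```

```text
t 2.6 tcp [ 512.9 -315.3  201.3] gap 1.001 F [-0.3 -0.2 -0.2] gf 0.0
shift [-0.6  2.9  1.3] turn [-0.1  0.   0.5]
371.64829954431775 320.78857845527455 242.29339560548885 [[0.083, -0.954, -0.287, 0.585], [-0.997, -0.08, -0.023, -0.311], [-0.001, 0.288, -0.958, 0.345], [0.0, 0.0, 0.0, 1.0]]
```

View pics/w1.png

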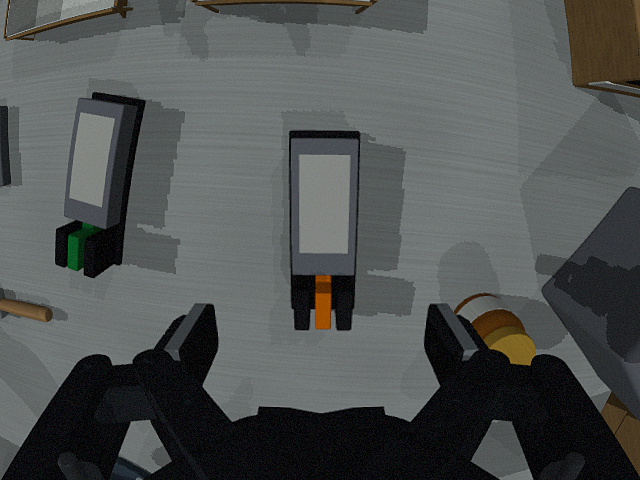

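The wrist view shows the orange cassette upright in the frame: panel at about (325,204), box top edges x≈291–358, y≈138–275, and the fin at (323,295). The jar at (500,325) is to the right of the finger.

```bash
cat >> h.py <<'E'
def fcast(s,uv,z):
    K=np.array([[s["fx"],0,s["cx"]],[0,s["fy"],s["cy"]],[0,0,1]])
    n=cv2.fisheye.undistortPoints(np.array(uv,float).reshape(-1,1,2),K,np.zeros(4))[:,0]
    P=s["pose"];r=np.c_[n,np.ones(len(n))]@P[:3,:3].T
    return (P[:3,3]+r*((z-P[2,3])/r[:,2])[:,None])*1000
def blob(m,z,s):
    m,L=m.astype(np.uint8),None
    c=max(cv2.findContours(m,0,2)[0],key=cv2.contourArea)[:,0]
    return cv2.minAreaRect(fcast(s,c,z)[:,:2].astype(np.float32))
E
python3 - <<'E'
from h import *;import pickle
s=pickle.load(open("w1.pkl","rb"));hsv=cv2.cvtColor(s["image"],cv2.COLOR_RGB2HSV).astype(int);H,S,V=hsv[...,0],hsv[...,1],hsv[...,2]
roi=np.zeros(H.shape,bool);roi[145:268,294:356]=1
print(V[204,285:365].tolist());print(V[125:165,325].tolist())
for t in(120,135,150):
    try:print("panel",blob(roi&(V>t)&(S<50),.036,s))
    except Exception as e:print(t,e)
roi[:]=0;roi[270:335,305:345]=1
for t in(100,150,190):print("fin",blob(roi&(H<20)&(S>150)&(V>t),.054,s))
print("box",fcast(s,[[291,138],[358,138],[292,275],[355,275]],.036)[:,:2])
d=pickle.load(open("d0.pkl","rb"));print("jar",cast(d["top"],[494,289],.085)*1000)
E
```

```text
[99, 101, 96, 105, 64, 13, 59, 87, 87, 84, 86, 84, 76, 75, 122, 138, 135, 134, 134, 135, 133, 132, 130, 129, 133, 136, 133, 138, 134, 136, 131, 133, 134, 137, 132, 129, 133, 136, 134, 129, 130, 130, 132, 134, 136, 137, 133, 135, 135, 135, 136, 131, 137, 134, 130, 131, 137, 138, 129, 129, 135, 132, 138, 130, 89, 84, 86, 84, 88, 92, 91, 61, 28, 57, 98, 91, 89, 93, 92, 94]
[104, 108, 105, 105, 112, 68, 9, 14, 14, 20, 20, 6, 19, 61, 86, 82, 86, 84, 89, 86, 88, 84, 86, 81, 87, 84, 84, 84, 84, 95, 140, 136, 136, 133, 133, 132, 132, 136, 131, 133]
panel ((524.8727416992188, -317.7397766113281), (85.19985961914062, 41.95145034790039), 4.127198696136475)
panel ((562.7769775390625, -313.4734191894531), (8.37351131439209, 37.268836975097656), 4.822659492492676)
150 max() iterable argument is empty
fin ((434.6881408691406, -324.3927307128906), (34.81795883178711, 13.319916725158691), 4.415225982666016)
fin ((434.7302551269531, -324.34112548828125), (32.75532531738281, 11.633872032165527), 4.765227317810059)Traceback (most recent call last):
  File "<stdin>", line 9, in <module>
  File "h.py", line 24, in blob
    c=max(cv2.findContours(m,0,2)[0],key=cv2.contourArea)[:,0]
      ~~~^^^^^^^^^^^^^^^^^^^^^^^^^^^^^^^^^^^^^^^^^^^^^^^^
ValueError: max() iterable argument is empty
```

Emit:
move_arm --commands "-1 3 30 0 0 0.3 1; -1 3 80 0 0 0.3 1; -1 3 130 0 0 0.3 1; -1 3 160 0 0 0.3 1; -1 3 160 0 0 0.3 1"

```text
t: 3.28
tcp_pos: [0.5111, -0.3176, 0.0393]
tool_rot: [0.999, 0.039, -0.002, -0.002]
force: [-0.5, 0.5, 0.6]
finger_gap: 1.001
gripper_force: 0.0
```

```bash
python3 -c "
from h import go
go([511.5,-318.7,11],4.2)"
```

```text
t 3.27 tcp [ 511.1 -317.6   39.3] gap 1.001 F [-0.5  0.5  0.6] gf 0.0
shift [ 0.4  1.3 28.3] turn [-0.2  0.2  0.2]
```

Emit:
move_arm --commands "0 1 14 0 0 0 1; 0 1 28 0 0 0 1; 0 1 28 0 0 0 1; 0 1 28 0 0 0 -1; 0 1 28 0 0 0 -1" --grip_force 50

```text
t: 3.9
tcp_pos: [0.5127, -0.3205, 0.0143]
tool_rot: [0.999, 0.038, 0.0, -0.0]
force: [-0.5, 1.4, -1.2]
finger_gap: 0.643
gripper_force: 55.0
```

Emit:
move_arm --commands "0 0 0 0 0 0 -1; 0 0 0 0 0 0 -1; 0 0 0 0 0 0 -1; 0 0 0 0 0 0 -1; 0 0 0 0 0 0 -1"

```text
t: 4.53
tcp_pos: [0.5127, -0.3207, 0.0142]
tool_rot: [0.999, 0.038, 0.0, 0.0]
force: [-0.3, 1.2, 6.6]
finger_gap: 0.64
gripper_force: 56.0
```

Emit:
move_arm --commands "0 0 -15 0 0 0 -1; 0 0 -45 0 0 0 -1; 0 0 -85 0 0 0 -1; 0 0 -115 0 0 0 -1; 0 0 -115 0 0 0 -1"

```text
t: 5.15
tcp_pos: [0.514, -0.3222, 0.1311]
tool_rot: [0.999, 0.038, 0.002, 0.002]
force: [-0.0, -0.2, -2.5]
finger_gap: 0.642
gripper_force: 55.1
```

```bash
python3 -c "
from h import go
go([566.5,105,130],92.7)"
```

```text
t 5.15 tcp [ 514.  -322.2  131.1] gap 0.642 F [-0.  -0.2 -2.5] gf 55.1
shift [  85.  -421.9   -0.6] turn [  0.4   0.  -88.3]
```

Emit:
move_arm --commands "8 -39 0 0 0 -9 -1; 17 -78 0 0 0 -18 -1; 25 -117 0 0 0 -27 -1; 34 -156 0 0 0 -36 -1; 42 -195 0 0 0 -45 -1"

```text
t: 5.78
tcp_pos: [0.5386, -0.1215, 0.1266]
tool_rot: [0.908, 0.42, -0.001, -0.001]
force: [0.1, 0.1, -1.7]
finger_gap: 0.642
gripper_force: 55.0
```

```bash
python3 -c "
from h import go
go([568,73,130],92.7)"
```

```text
t 5.78 tcp [ 538.6 -121.5  126.6] gap 0.642 F [ 0.1  0.1 -1.7] gf 55.0
shift [ 167.3 -103.5   -3.2] turn [ -0.2  -0.  -43. ]
```

Emit:
move_arm --commands "40 -25 0 0 0 -10 -1; 80 -50 0 0 0 -20 -1; 120 -75 0 0 0 -30 -1; 160 -100 0 0 0 -43 -1; 160 -100 0 0 0 -43 -1"

```text
t: 6.4
tcp_pos: [0.5666, 0.067, 0.1265]
tool_rot: [0.69, 0.724, -0.001, -0.001]
force: [0.3, -0.9, -3.4]
finger_gap: 0.642
gripper_force: 55.0
```

Emit:
move_arm --commands "0 0 0 0 0 0 -1; 0 0 0 0 0 0 -1; 0 0 0 0 0 0 -1; 0 0 0 0 0 0 -1; 0 0 0 0 0 0 -1"

```text
t: 7.02
tcp_pos: [0.5679, 0.0631, 0.1284]
tool_rot: [0.693, 0.721, 0.0, 0.0]
force: [-0.5, -0.2, -1.9]
finger_gap: 0.641
gripper_force: 55.0
```

Run:
```python
from h import *;from station import snapshot
import pickle
go([568,73,130],92.7)
s=snapshot("wrist");pickle.dump(s,open("w2.pkl","wb"));t=snapshot("top");pickle.dump(t,open("t2.pkl","wb"))
cv2.imwrite("pics/w2.png",s["image"][:,:,::-1]);print(np.round(s["pose"],3).tolist())
```

```text
t 7.03 tcp [567.9  63.1 128.4] gap 0.641 F [-0.5 -0.2 -1.9] gf 55.0
shift [ 9.9  0.5 -1.6] turn [ 0.  -0.  -0.4]
[[0.999, 0.039, 0.013, 0.563], [0.041, -0.957, -0.288, 0.135], [0.001, 0.288, -0.958, 0.272], [0.0, 0.0, 0.0, 1.0]]
```

View pics/w2.png

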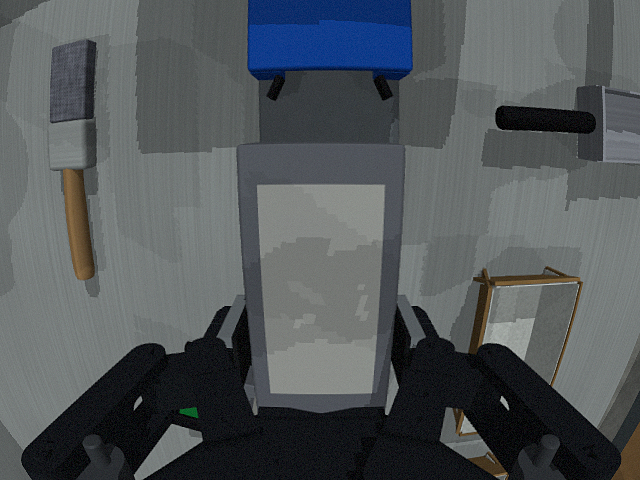

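The wrist view shows the held cassette with its top nose edge at row ~145 (x 238–405). The cover's front top edge is at row ~70 (x 248–412), the flares are at (278,85) and (382,85), and the ledge is between them.

Run:
```python
from h import *;import pickle
s=pickle.load(open("w2.pkl","rb"));I=s["image"].astype(int);hsv=cv2.cvtColor(s["image"],cv2.COLOR_RGB2HSV).astype(int);H,S,V=hsv[...,0],hsv[...,1],hsv[...,2]
blue=(H>105)&(H<130)&(S>120)&(V>40)
for c in(270,330,390):print("col",c,V[50:90,c].tolist())
# cover side edges per row
for r in range(5,70,10):
    x=np.where(blue[r])[0];p=fcast(s,[[x.min()-.5,r],[x.max()+.5,r]],.056);print("row",r,x.min(),x.max(),np.round(p[:,:2],1).tolist(),np.round(p[:,:2].mean(0),1))
# cassette panel sides and box
for r in(200,240,280,320,360):
    print(r,V[r,230:275].tolist()[:45:1] if r==240 else "")
m=(V>100)&(S<60);L=cv2.connectedComponents(m.astype(np.uint8))[1]
lab=L[250,320]
for r in range(190,390,20):
    x=np.where(m[r,245:400])[0]+245;p=fcast(s,[[x.min()-.5,r],[x.max()+.5,r]],.150);print(r,x.min(),x.max(),np.round(p[:,:2].mean(0),1),round(p[1,0]-p[0,0],1))
print("nose",np.round(fcast(s,[[238,144],[320,144],[405,144]],.150),1))
```

```text
col 270 [136, 140, 141, 138, 140, 139, 139, 141, 135, 137, 143, 139, 138, 145, 139, 141, 141, 117, 96, 80, 62, 71, 74, 61, 59, 66, 49, 56, 63, 56, 52, 55, 60, 66, 63, 55, 41, 19, 26, 9]
col 330 [136, 142, 140, 140, 137, 137, 135, 142, 137, 136, 134, 137, 137, 134, 140, 129, 110, 91, 64, 55, 67, 67, 65, 60, 64, 61, 71, 64, 64, 61, 57, 60, 66, 59, 60, 64, 65, 62, 58, 68]
col 390 [136, 142, 139, 137, 141, 137, 138, 137, 140, 136, 138, 139, 137, 136, 137, 141, 134, 120, 97, 78, 60, 64, 76, 62, 62, 61, 67, 59, 51, 57, 56, 52, 50, 56, 57, 56, 56, 58, 60, 52]
row 5 248 410 [[517.2, 213.2], [612.8, 218.1]] [565.  215.7]
row 15 248 410 [[517.6, 206.6], [612.8, 211.5]] [565.2 209. ]
row 25 248 411 [[518.0, 200.1], [613.5, 205.0]] [565.8 202.6]
row 35 248 411 [[518.4, 193.7], [613.7, 198.6]] [566.  196.2]
row 45 248 411 [[518.8, 187.5], [613.8, 192.2]] [566.3 189.8]
row 55 248 411 [[519.1, 181.3], [614.0, 186.0]] [566.5 183.6]
row 65 248 412 [[519.4, 175.1], [614.8, 179.9]] [567.1 177.5]
200 
240 [124, 122, 123, 123, 128, 124, 122, 128, 128, 132, 129, 67, 78, 78, 91, 85, 87, 87, 84, 86, 84, 86, 88, 86, 88, 84, 85, 86, 81, 111, 142, 139, 134, 134, 135, 136, 136, 134, 137, 134, 134, 137, 139, 133, 141]
280 
320 
360 
190 257 384 [563.9 116.7] 42.8
210 258 384 [564.4 109.9] 43.0
230 259 383 [564.7 102.9] 42.9
250 260 381 [564.8  95.7] 42.5
270 261 399 [568.6  88.3] 49.5
290 262 399 [569.1  80.5] 50.2
310 264 378 [565.9  72.3] 42.6
330 265 376 [566.1  63.7] 42.6
350 267 375 [566.7  54.5] 42.6
370 268 393 [571.   44.6] 51.1
nose [[536.1 131.2 150. ]
 [563.1 131.8 150. ]
 [591.2 133.5 150. ]]
```

Emit:
move_arm --commands "8 2 20 0 0 -0.3 -1; 18 5 45 0 0 -0.3 -1; 18 5 70 0 0 -0.3 -1; 18 5 92 0 0 -0.3 -1; 18 5 98 0 0 -0.3 -1"

```text
t: 7.75
tcp_pos: [0.5712, 0.0817, 0.029]
tool_rot: [0.69, 0.723, -0.001, -0.001]
force: [0.9, 0.0, -1.5]
finger_gap: 0.643
gripper_force: 54.9
```

Emit:
move_arm --commands "0 0 0 0 0 0 -1; 0 0 0 0 0 0 -1; 0 0 0 0 0 0 -1; 0 0 0 0 0 0 -1; 0 0 0 0 0 0 -1"

```text
t: 8.38
tcp_pos: [0.5722, 0.0817, 0.0306]
tool_rot: [0.69, 0.723, 0.0, 0.0]
force: [0.2, 0.6, -2.7]
finger_gap: 0.644
gripper_force: 54.9
```

Run:
```python
from h import *;from station import snapshot
import pickle
go([568,73,26],92.9)
s=snapshot("wrist");pickle.dump(s,open("w3.pkl","wb"))
cv2.imwrite("pics/w3.png",s["image"][:,:,::-1])
```

```text
t 8.38 tcp [572.2  81.7  30.6] gap 0.644 F [ 0.2  0.6 -2.7] gf 54.9
shift [-8.5 -4.6  4.6] turn [ 0.   0.  -0.2]
```

View pics/w3.png

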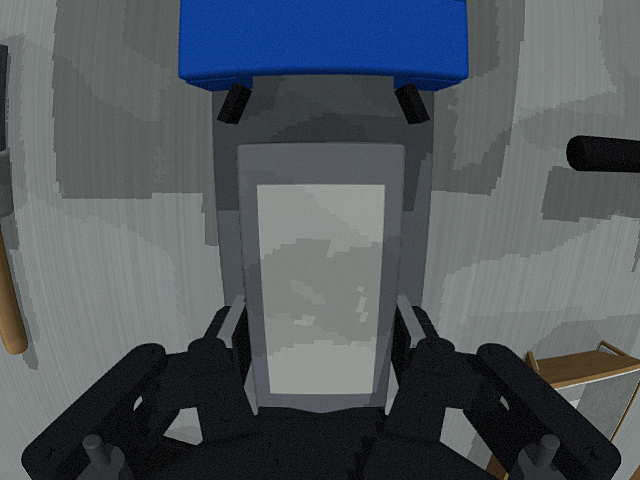

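The cassette is now just above the ledge. The cover spans columns 180–468, the flare tips are at (230,120) and (418,120), and the cassette nose edge is at row 144, columns 238–405.

Run:
```python
from h import *;import pickle
s=pickle.load(open("w3.pkl","rb"));hsv=cv2.cvtColor(s["image"],cv2.COLOR_RGB2HSV).astype(int);H,S,V=hsv[...,0],hsv[...,1],hsv[...,2]
blue=(H>105)&(H<130)&(S>120)&(V>100)
C=[]
for r in range(5,70,8):
    x=np.where(blue[r])[0];p=fcast(s,[[x.min()-.5,r],[x.max()+.5,r]],.056);C.append(p[:,:2].mean(0));print(r,x.min(),x.max(),np.round(p[:,:2],1).tolist())
C=np.array(C);f=np.polyfit(C[:,1],C[:,0],1)
m=(V>110)&(S<60);P=[]
zt=s["pose"][2,3]-(.272-.150)
for r in range(190,390,8):
    x=np.where(m[r,248:395])[0]+248
    if x.min()>250 and x.max()<388:
        p=fcast(s,[[x.min()-.5,r],[x.max()+.5,r]],zt);P.append(p[:,:2].mean(0))
P=np.array(P);g=np.polyfit(P[:,1],P[:,0],1)
print("zt",zt,"reader",f,"cass",g,[np.polyval(f,y)-np.polyval(g,y) for y in(80,150,170)],len(P))
for c in(200,324,440):print([r for r in range(55,95) if blue[r,c]][-1],np.round(fcast(s,[[c,[r for r in range(55,95) if blue[r,c]][-1]+.5]],.056),1))
for r in(150,175):print(V[r,205:220].tolist(),V[r,425:442].tolist())
```

```text
5 180 465 [[518.0, 198.2], [613.1, 202.9]]
13 180 466 [[518.3, 195.1], [613.5, 200.0]]
21 180 466 [[518.6, 192.2], [613.5, 197.0]]
29 179 467 [[518.5, 189.3], [613.8, 194.1]]
37 179 467 [[518.7, 186.4], [613.9, 191.2]]
45 179 467 [[519.0, 183.5], [613.9, 188.3]]
53 179 467 [[519.2, 180.7], [614.0, 185.4]]
61 178 467 [[519.0, 177.9], [614.1, 182.6]]
69 178 468 [[519.1, 175.1], [614.5, 179.9]]
zt 0.05238730262533703 reader [-4.80412673e-02  5.75337387e+02] cass [-4.87380041e-02  5.74543462e+02] [np.float64(0.8496633511305163), np.float64(0.8984349316928046), np.float64(0.9123696689962344)] 22
81 [[527.3 170.4  56. ]]
68 [[567.1 174.7  56. ]]
80 [[604.7 174.4  56. ]]
[96, 93, 96, 101, 102, 101, 98, 99, 58, 58, 64, 65, 66, 66, 71] [61, 62, 63, 62, 68, 56, 57, 61, 79, 91, 89, 91, 87, 89, 92, 92, 85]
[90, 101, 94, 99, 103, 99, 95, 94, 101, 67, 56, 62, 59, 64, 65] [83, 80, 83, 83, 84, 79, 64, 78, 94, 89, 91, 89, 91, 92, 85, 90, 88]
```

Emit:
move_arm --commands "0 1 3 0 0 0 -1; 0 1 7.4 0 0 0 -1; 0 1 7.4 0 0 0 -1; 4 1 7.4 0 0 0 -1; 8 1 7.4 0 0 0 -1"

```text
t: 9.05
tcp_pos: [0.5726, 0.09, 0.0229]
tool_rot: [0.69, 0.723, -0.0, -0.0]
force: [-0.1, -0.3, -2.8]
finger_gap: 0.645
gripper_force: 55.0
```

```bash
python3 -c "
from h import go
go([568,130.5,23.2],92.75)"
```

```text
t 9.05 tcp [572.6  90.   22.9] gap 0.645 F [-0.1 -0.3 -2.8] gf 55.0
shift [40.7 -2.7 -0.3] turn [-0.  -0.  -0.1]
```

Emit:
move_arm --commands "6 0 0 0 0 0 -1; 12 0 0 0 0 0 -1; 18 0 0 0 0 0 -1; 22 0 0 0 0 0 -1; 22 0 0 0 0 0 -1"

```text
t: 9.68
tcp_pos: [0.5716, 0.1121, 0.0229]
tool_rot: [0.69, 0.724, -0.0, -0.0]
force: [-0.4, -0.3, -2.8]
finger_gap: 0.643
gripper_force: 55.0
```

Nose is about 6 mm inside with no contact. Continuing.

Emit:
move_arm --commands "5 0 0 0 0 0 -1; 10 0 0 0 0 0 -1; 15 0 0 0 0 0 -1; 20 0 0 0 0 0 -1; 20 0 0 0 0 0 -1"

```text
t: 10.3
tcp_pos: [0.5706, 0.1321, 0.0229]
tool_rot: [0.69, 0.724, -0.0, -0.0]
force: [-0.0, -0.2, -2.0]
finger_gap: 0.642
gripper_force: 55.0
```

Emit:
move_arm --commands "0 0 0.6 0 0 0 -1; 0 0 0.6 0 0 0 -1; 0 0 0.6 0 0 0 -1; 0 0 0.6 0 0 0 -0.2; 0 0 0.6 0 0 0 1"

```text
t: 10.92
tcp_pos: [0.5711, 0.1316, 0.0226]
tool_rot: [0.69, 0.723, 0.0, 0.0]
force: [0.5, -0.9, -0.6]
finger_gap: 0.839
gripper_force: 0.0
```

Emit:
move_arm --commands "0 0 0 0 0 0 1; 0 0 0 0 0 0 1; 0 0 0 0 0 0 1; 0 0 0 0 0 0 1; 0 0 0 0 0 0 1"

```text
t: 11.55
tcp_pos: [0.5708, 0.1316, 0.0223]
tool_rot: [0.69, 0.723, 0.0, 0.0]
force: [1.2, 0.7, 0.6]
finger_gap: 1.004
gripper_force: 0.0
```

Run:
```python
from h import *;from station import snapshot
import pickle
go([572,50,150],92.75)
s=snapshot("wrist");pickle.dump(s,open("w4.pkl","wb"))
cv2.imwrite("pics/w4.png",s["image"][:,:,::-1])
```

```text
t 11.55 tcp [570.8 131.6  22.3] gap 1.004 F [1.2 0.7 0.6] gf 0.0
shift [ -81.6   -2.6 -127.7] turn [ 0.  -0.  -0.1]
```

View pics/w4.png

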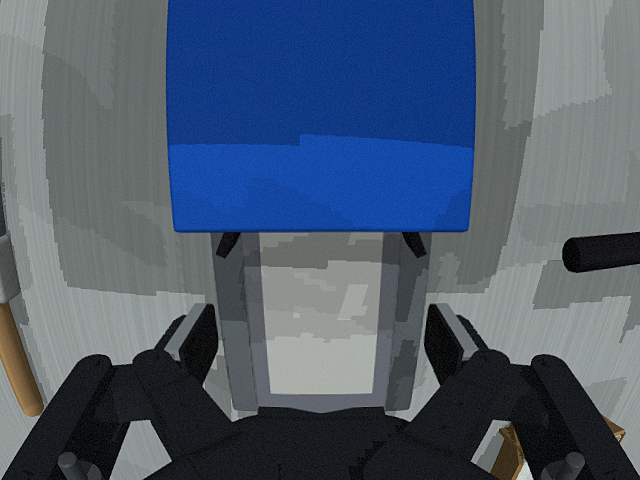

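The cassette is in the mouth and released: the panel runs straight under the cover at (322,235–395), with the fingers open and clear. Next I'll regrip at the fin.

Emit:
move_arm --commands "0 0 -25 0 0 0 1; 0 0 -60 0 0 0 1; -40 0 -80 0 0 0 1; -78 0 -80 0 0 0 1; -78 0 -80 0 0 0 1"

```text
t: 12.22
tcp_pos: [0.575, 0.0514, 0.1028]
tool_rot: [0.692, 0.722, 0.0, 0.001]
force: [-0.3, 0.3, 1.3]
finger_gap: 1.001
gripper_force: 0.0
```

Emit:
move_arm --commands "0 0 0 0 0 0 1; 0 0 0 0 0 0 1; 0 0 0 0 0 0 1; 0 0 0 0 0 0 1; 0 0 0 0 0 0 1"

```text
t: 12.85
tcp_pos: [0.5744, 0.054, 0.1023]
tool_rot: [0.69, 0.724, -0.0, -0.0]
force: [0.2, -1.3, 0.1]
finger_gap: 0.994
gripper_force: 0.0
```

Run:
```python
from h import *;from station import snapshot
import pickle
s=snapshot("wrist");pickle.dump(s,open("w5.pkl","wb"))
hsv=cv2.cvtColor(s["image"],cv2.COLOR_RGB2HSV).astype(int);H,S,V=hsv[...,0],hsv[...,1],hsv[...,2]
m=(H<20)&(S>150)&(V>60);m[:,:250]=0;m[:,400:]=0
print(m.sum())
try:print(blob(m,.062,s))
except Exception as e:print(e)
w=(V>110)&(S<60);w[:,:250]=0;w[:,390:]=0
L=cv2.connectedComponents(w.astype(np.uint8))[1]
for q in((200,320),(240,320),(280,320)):
  if L[q]:print(q,blob(L==L[q],.044,s))
b=(H>105)&(H<130)&(S>120)&(V>40)
b=np.where(b[:,320])[0];print("cover edge",b.max(),fcast(s,[[320,b.max()]],.056))
go([575,54,31],92.75)
cv2.imwrite("pics/w5.png",s["image"][:,:,::-1])
```

```text
2228
((572.4624633789062, 60.684173583984375), (13.815650939941406, 48.273460388183594), 3.39133882522583)
cover edge 44 [[566.65777378 172.80574756  56.        ]]
t 12.9 tcp [574.3  53.9 102.3] gap 0.994 F [ 0.5 -0.2  0.5] gf 0.0
shift [ 0.   0.7 71.3] turn [-0.  -0.  -0.1]
```

View pics/w5.png

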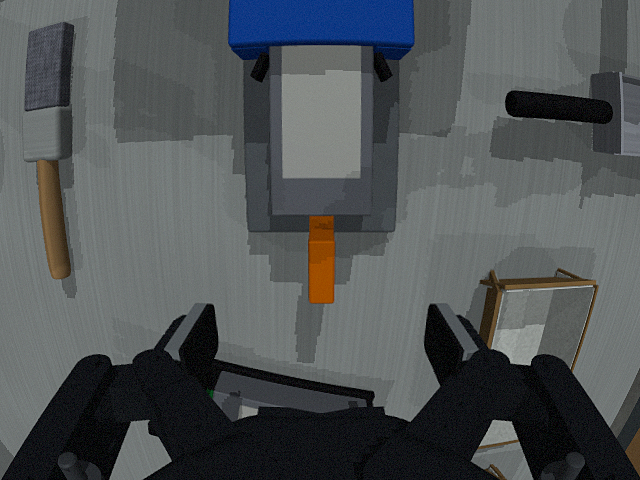

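The wrist view shows the cassette straight in the mouth, with the fin top at (321,240–302). The TCP is already aligned with the fin, so I'll descend and grip.

Emit:
move_arm --commands "0 0 20 0 0 0 1; 0 0 45 0 0 0 0.6; 0 0 65 0 0 0 0.6; 0 0 71 0 0 0 0.6; 0 0 71 0 0 0 0.6"

```text
t: 13.52
tcp_pos: [0.5744, 0.0537, 0.0312]
tool_rot: [0.69, 0.723, -0.0, -0.0]
force: [-0.1, -0.4, 0.4]
finger_gap: 0.798
gripper_force: 0.0
```

Emit:
move_arm --commands "0 0 0 0 0 0 -1; 0 0 0 0 0 0 -1; 0 0 0 0 0 0 -1; 0 0 0 0 0 0 -1; 0 0 0 0 0 0 -1" --grip_force 40

```text
t: 14.15
tcp_pos: [0.5747, 0.0537, 0.032]
tool_rot: [0.69, 0.723, 0.0, 0.0]
force: [-1.0, 0.3, 5.3]
finger_gap: 0.155
gripper_force: 41.8
```

```bash
python3 -c "
from h import go
go([570,140,31],92.75)"
```

```text
t 14.15 tcp [574.7  53.7  32. ] gap 0.155 F [-1.   0.3  5.3] gf 41.8
shift [86.4 -0.6  0.9] turn [ 0.   0.  -0.1]
```

Emit:
move_arm --commands "5 0 0 0 0 0 -1; 13 0 0 0 0 0 -1; 22 0 0 0 0 0 -1; 31 0 0 0 0 0 -1; 40 0 0 0 0 0 -1"

```text
t: 14.78
tcp_pos: [0.5736, 0.0927, 0.032]
tool_rot: [0.69, 0.724, 0.0, 0.001]
force: [-1.0, -5.4, 4.4]
finger_gap: 0.155
gripper_force: 41.8
```

Emit:
move_arm --commands "7 0 0 0 0 0 -1; 14 0 0 0 0 0 -1; 20 0 0 0 0 0 -1; 24 0 0 0 0 0 -1; 26 0 0 0 0 0 -1"

```text
t: 15.4
tcp_pos: [0.5723, 0.1186, 0.032]
tool_rot: [0.69, 0.724, 0.0, 0.001]
force: [0.5, -4.8, 5.8]
finger_gap: 0.159
gripper_force: 41.9
```

```bash
python3 -c "
from h import go
go([570,140,32],92.75)"
```

```text
t 15.4 tcp [572.3 118.6  32. ] gap 0.159 F [ 0.5 -4.8  5.8] gf 41.9
shift [21.4 -1.3 -0.1] turn [ 0.1  0.1 -0. ]
```

Emit:
move_arm --commands "1.5 0 0 0 0 0 -1; 3 0 0 0 0 0 -1; 4.5 0 0 0 0 0 -1; 6 0 0 0 0 0 -1; 7 0 0 0 0 0 -1"

```text
t: 16.02
tcp_pos: [0.5719, 0.1254, 0.032]
tool_rot: [0.69, 0.724, 0.0, 0.001]
force: [0.7, -5.2, 5.9]
finger_gap: 0.158
gripper_force: 41.9
```

Emit:
move_arm --commands "1 0 0 0 0 0 -1; 2 0 0 0 0 0 -1; 3 0 0 0 0 0 -1; 4 0 0 0 0 0 -1; 5 0 0 0 0 0 -1"

```text
t: 16.65
tcp_pos: [0.5717, 0.1304, 0.032]
tool_rot: [0.69, 0.724, 0.0, 0.001]
force: [0.2, -6.3, 4.8]
finger_gap: 0.155
gripper_force: 41.9
```

Emit:
move_arm --commands "0.8 0 0 0 0 0 -1; 1.6 0 0 0 0 0 -1; 2.4 0 0 0 0 0 -1; 3.2 0 0 0 0 0 -1; 4 0 0 0 0 0 -1"

```text
t: 17.27
tcp_pos: [0.5715, 0.1344, 0.032]
tool_rot: [0.69, 0.724, 0.0, 0.001]
force: [0.5, -5.4, 5.0]
finger_gap: 0.156
gripper_force: 41.9
```

Emit:
move_arm --commands "0.7 0 0 0 0 0 -1; 1.4 0 0 0 0 0 -1; 2.1 0 0 0 0 0 -1; 2.8 0 0 0 0 0 -1; 3.5 0 0 0 0 0 -1"

```text
t: 17.9
tcp_pos: [0.5714, 0.1379, 0.032]
tool_rot: [0.69, 0.724, 0.0, 0.001]
force: [1.3, -6.0, 6.1]
finger_gap: 0.158
gripper_force: 41.9
```

Emit:
move_arm --commands "0.6 0 0 0 0 0 -1; 1.2 0 0 0 0 0 -1; 1.8 0 0 0 0 0 -1; 2.4 0 0 0 0 0 -1; 3 0 0 0 0 0 -1"

```text
t: 18.52
tcp_pos: [0.5713, 0.1381, 0.032]
tool_rot: [0.69, 0.724, -0.002, 0.002]
force: [-0.6, -17.6, 5.9]
finger_gap: 0.156
gripper_force: 42.0
```

Contact: the TCP stopped while the force rose from about 6 to 17.6 N, so roughly 12 N is on the stop. I'll unload the push, then release and lift.

Emit:
move_arm --commands "-1 0 0 0 0 0 -1; -2 0 0 0 0 0 -1; -2 0 0 0 0 0 -1; -2 0 0 0 0 0 0.6; -2 0 0 0 0 0 0.6"

```text
t: 19.15
tcp_pos: [0.57, 0.1404, 0.031]
tool_rot: [0.691, 0.723, -0.0, -0.0]
force: [0.6, 0.3, 0.3]
finger_gap: 0.575
gripper_force: 0.0
```

Emit:
move_arm --commands "0 0 0 0 0 0 0.6; 0 0 0 0 0 0 0.6; 0 0 0 0 0 0 0.6; 0 0 -20 0 0 0 0.6; 0 0 -50 0 0 0 0.6"

```text
t: 19.77
tcp_pos: [0.5694, 0.1401, 0.0809]
tool_rot: [0.69, 0.723, -0.001, -0.001]
force: [0.5, 0.5, 0.3]
finger_gap: 0.798
gripper_force: 0.0
```

Emit:
move_arm --commands "0 0 -40 0 0 0 0.6; -40 0 -60 0 0 0 0.6; -80 0 -60 0 0 0 0.6; -80 0 -60 0 0 0 0.6; -80 0 -60 0 0 0 0.6"

```text
t: 20.4
tcp_pos: [0.5737, 0.0605, 0.1411]
tool_rot: [0.691, 0.723, -0.0, -0.0]
force: [0.5, -0.3, -0.9]
finger_gap: 0.8
gripper_force: 0.0
```

Run:
```python
from h import *;from station import snapshot
s=snapshot("wrist")
hsv=cv2.cvtColor(s["image"],cv2.COLOR_RGB2HSV).astype(int);H,S,V=hsv[...,0],hsv[...,1],hsv[...,2]
m=(H<20)&(S>150)&(V>60);m[:,:250]=0;m[:,400:]=0
print(blob(m,.062,s));go([570,60,150],92.75)
cv2.imwrite("pics/w6.png",s["image"][:,:,::-1])
```

```text
((569.2838745117188, 141.28929138183594), (13.616154670715332, 41.60601043701172), 2.8394200801849365)
t 20.45 tcp [573.6  61.  141. ] gap 0.801 F [ 0.2 -0.5 -0. ] gf 0.0
shift [-0.8 -3.7 -9. ] turn [-0.1 -0.  -0.1]
```

View pics/w6.png

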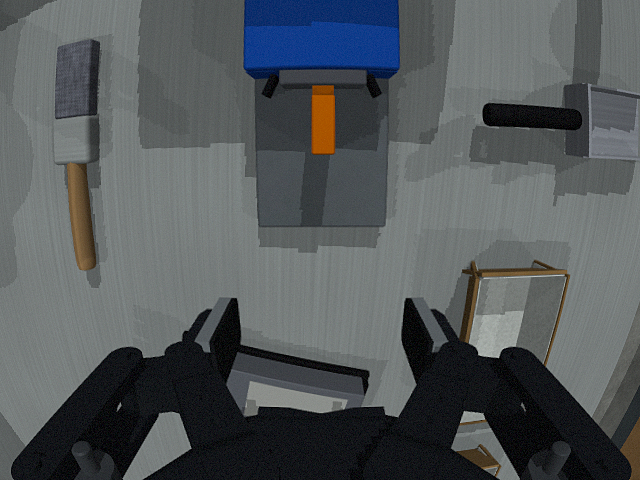

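The wrist view shows the cassette seated. The fin is at (323,88–152), straight, with about 10 mm of box outside the mouth, and its position matches where the push stopped. The gripper is clear.

```bash
python3 -c "
from station import ticket
print(ticket.sign_off())"
```

```text
the job is handed in; nothing more can be done
None
```

The orange-finned cassette was set on the ledge and released, then regripped by its fin and pushed to the back stop with about 12 N (estimated from wrist force less sliding friction); it is now released and straight in the slot, and the job is handed in, but the sign-off gave no verdict.

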